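Clear the linisher's table and hold its tensioner arm back for a new belt

ROBOT

A 7-joint arm with a two-finger parallel gripper is mounted at the origin on a cart in front of the work surface, level with it; the furniture and walls round the work are solid. World frame = base frame: x ahead of the robot, y to its left, z up, the work surface at z = 0. Lengths are in mm, angles in rad, forces in N, time in s.
With the tool pointing down it reaches from about 400 to 900 mm from the base axis. Payload 5.5 kg.
Tool frame: the origin (TCP) lies midway between the tips of the shut fingers; the grasp point (between the pads) lies 19 mm behind it; z points along the fingers, y is the line along which they close (so a half turn about z gives the same grasp; the last joint's range is limited). The gripper opens to 85 mm and grips with 20 to 120 N. Pads are 22 mm wide; open, the fingers measure 114 mm over their backs; the gripper's body (76 mm by 85 mm) begins 54 mm behind the grasp point. The pads swing forward as they close: fully open they stand 13 mm farther back than shut.
Start: joints at [1.424, 0.501, -0.427, 1.55, 0.221, 1.138, -0.21], TCP at [259.009, -596.166, 231.31] pointing down, gripper open.
Joint ranges: [-2.88, 2.88], [-0.31, 2.03], [-1.54, 1.56], [0.2, 2.42], [-1.41, 4.55], [0.19, 2.02], [-2.57, 2.57]. Speed limits (rad/s): [2.57, 2.57, 3.14, 3.14, 3.14, 3.14, 3.14].

INTERFACE

Orientations are given as a unit quaternion [w, x, y, z].
In Python, from plant import bot, imaging gives the robot as it stands.
- The arm moves only by the shell command python3 -m inch 'ROWS' [OPENING] [FORCE]. ROWS is text: rows parted by semicolons, each of 4 numbers parted by spaces: the shift along the tool's x, y, z normalised to -1 to 1, where 1 is 100 cm, then the turn about the tool's z normalised to -1 to 1, where 1 is 180 degrees. In form: x y z twist; .... A call has 1 to 12 rows; each row is the pose to reach, as a shift and turn from the pose commanded when the call began, along the tool's axes at that moment, turning the shorter way round; what a row does not reach only later rows make up. A row lasts 1/10 s, in which the tool goes at most 50 mm and 8.59 degrees, less where a joint would pass 70% of its speed; a pose out of reach is approached as far as the arm can. A call with a number of a shift or a turn outside -1 to 1 is refused whole. A call with a gripper value outside its range is refused whole. OPENING is the closure, from 0 (fully open) to 1 (shut), set as the call begins (- or left out, the last holds). The fingers move at their own pace and stop on an object; FORCE is the grip in N (left out, the last holds). Time passes only in rows, so rows that repeat a pose let the fingers close. It gives the time, the measured TCP pose, the force, the opening and the grip force at its end, in the units of the state.
- bot.sense(): the state, without advancing time (a new reading comes with each control period).
- imaging.grab_frame(name): name is "side" or "top" or "wrist"; returns a dict with "color" (420x560x3 uint8, red, green, blue), "range_z" (420x560 float32, mm along the optical axis (not along the pixel's ray), 0 where there is no reading), "fx", "fy", "cx", "cy" (pixels), "dist" ([k1, k2, p1, p2, k3] as OpenCV has them; the pictures are not rectified), "extrinsics" (4x4, takes a point from camera to world coordinates); the wrist camera has in their place "T_tool_cam" (4x4, takes a point from camera to tool coordinates, whose origin is the TCP and whose axes are the flange's). Camera axes: x right, y down, z forward; pixel columns grow to the right and rows downward; lengths in mm; the calibration is good to about 2 mm. A picture is of the moment at which its call begins: read the wrist's pose just before it.
- bot.job_done(): hands the job in; it is judged then, once.
The state is a dict: "clock": time; "joints": joint angles; "joint_vel": joint speeds; "joint_torque": joint torques, N m; "tcp_pos": TCP position; "tool_rot": TCP orientation; "ft_force": force on the tool from outside, world axes, zero at the start; "wrist_torque": the same for the moment, N m; "width": finger opening in mm; "gripper_force": force on a finger pad.
Only numpy, scipy, OpenCV 4.12 (cv2) and the standard library are available. Lean on these libraries where they do the work, as an engineer would, in place of code of your own. Each camera call takes 0.05 s, during which the arm holds its last target. There are 200 camera calls.

TASK

I want to put a new belt on the small edge linisher. Take the wooden scraper block by its grip, wipe all four brass chips off the steel table over the front edge into the chip trough (they are sharp: touch them with the scraper only, not with the fingers), and set the scraper down on the bench, clear of the machine. Then, by its upright post, push the sprung tensioner arm back past the click of its pawl, and finish while still holding it there with the fingers, a little beyond the click so that the fingers and not the pawl carry the spring; do not let go, and leave the other things on the bench where they are.

Things in the scene. Friction and masses are not known exactly. Their poses are not given: they have to be found in the camera images.
- grinder: Small edge linisher, belt off, fixed. Origin on the bench (z = 0) under it; x to its back (motor side), y to its left, z up; turned by up to 0.2 rad. Level steel table, top 25 mm above the bench, x -105 to 165 mm, y -120 to 120 mm. In front, x -155 to -105 mm, the open chip trough: floor 5 mm above the bench, lip and end walls 3 mm thick, to 16 mm above the bench.
- table_centre (a point): Point on the table top in the wiping area, grinder frame (-45, 0, 25) mm. The table in front of x = 40 mm is clear but for the chips and, at the right, the tensioner arm. Chips start within x -90 to -10 and y -56 to 76 mm (grinder frame).
- trough_centre (a point): Middle of the trough's floor, grinder frame (-130, 0, 5) mm. A chip pushed over the table's front edge (x = -105 mm) drops 20 mm into it.
- platen_top (a point): Top of the upright platen, grinder frame (46, 17, 72) mm; platen front face x = 43, y -20 to 55 mm. Also on the table, heights above the bench: rubber drum 45 mm across at (66, 85) mm, 83 mm high; motor 72 mm across at (122, 62) mm, 121 mm high; switch box at (146, 0) mm, 61 mm high.
- tension_pivot (a point): Vertical hinge axis of the tensioner arm, at the table top: grinder frame (115, -65, 25) mm.
- tension_post (a point): Upright round steel post at the free end of the arm, to be pushed or pinched: point on its axis 33 mm above the table top. 16 mm thick (head 19 mm), from 13 to 53 mm above the table, 115 mm from the hinge; at joint 0 at grinder frame (5, -100) mm. The arm is a bar 18 mm wide, top 13 mm above the table, with an idler roller 36 mm across, 55 mm from the hinge, 53 mm high.
- tension_arm (a joint): Angle of the tensioner arm, rad: 0 at its outer stop, where a spring keeps it; grows as the post is pushed inward, to the grinder's left (clockwise from above), to a hard inner stop at 0.62. The spring pushes back at the post with about 4.5 N at 0, 9 N at 0.42, 11 N at 0.6. The pawl clicks in at about 0.40; let go later, the arm springs back to 0.38 onto the pawl. Held means above 0.43.
- pawl (a joint): Angle of the small sprung pawl beside the arm's toothed disc, rad: 0 with its nose down on the disc (before the click and again after it), up to about 0.11 while the tooth lifts it.
- scraper: Loose scraper block, pale wood with a black rubber blade, 0.11 to 0.18 kg, standing on its foot. Origin: centre of its underside; z up. Foot 27 mm (x) by 96 mm (y), 15 mm high, blade face at x = -14 mm. Grip: upright block 18 mm (x) by 30 mm (y), 15 to 63 mm above the underside, centred at x = 1 mm.
- chip_1: Loose brass offcut (T-shaped, 17 x 13 x 7 mm) on the grinder's table, 11 g. Origin at the centre of its underside.
- chip_2: Loose brass offcut (rectangular, 14 x 12 x 8 mm) on the grinder's table, 11 g. Origin at the centre of its underside.
- chip_3: Loose brass offcut (six-sided slug, 15 mm across, 8 mm high) on the grinder's table, 11 g. Origin at the centre of its underside.
- chip_4: Loose brass offcut (skewed bar, 18 x 12 x 8 mm) on the grinder's table, 11 g. Origin at the centre of its underside.
- lamp_column (a point): Fixed desk lamp, keep clear of it: point in the middle of its upright column, 200 mm above the bench. Round base 124 mm across and 40 mm high under it; the column, 30 mm thick, rises to 330 mm, leaning 30 mm towards the robot, then a boom goes back and up from there.
- masking_tape: Loose bystander: roll of brown masking tape lying flat, 81 mm across, 19 mm high. Origin under its centre.
- lidded_jar: Loose bystander: small frosted jar with a white screw lid, 42 mm across, 52 mm high. Origin under its centre.
- pliers: Loose bystander: flat-nose pliers lying flat, 151 x 52 x 10 mm. Origin under their centre.
- rubber_eraser: Loose bystander: eraser in a sleeve, 50 x 22 x 13 mm. Origin under its centre.
- cork_tube: Loose bystander: cork tube with burs, lying, 60 x 25 x 25 mm. Origin under its centre.

How it is judged:
By the outcome, as a careful person would: the job done as asked, in the order asked, and still so for the second after the job is handed in, while the arm keeps its last pose, push and grip.
It also fails if it takes over 70 s, if anything falls off the work surface, if the arm or the gripper's body presses on something with over 40 N, if the wrist force passes 120 N, or if a joint passes its speed limit or range.

## Working session

There is one attempt and no reset: what is moved stays moved. The work goes in short steps, Python scripts to look and compute and a shell command to move; the robot and the scene stay as the last step left them, time stands still between calls to the robot, and variables do not carry over. Pictures are saved under pics/ and viewed, at most 10 in all, crops included, and the job is handed in when it is done.

```bash
ls; mkdir -p pics; python3 - <<'E'
from plant import bot, imaging
import cv2,numpy as np
print(bot.sense())
for n in("top","side"):
    f=imaging.grab_frame(n); cv2.imwrite(f"pics/{n}0.png",f["color"][...,::-1]); np.save(f"pics/{n}0.npy",f,allow_pickle=True)
    print(n,f["fx"],f["fy"],f["cx"],f["cy"],f["dist"],np.round(f["extrinsics"],3).tolist())
E
```

```text
pics
{'clock': 0.0, 'joints': array([ 1.4242048 ,  0.50185484, -0.42676897,  1.55146162,  0.22081731,
        1.13830282, -0.21029601]), 'joint_vel': array([ 8.78552296e-04,  2.90052395e-04, -4.23690461e-04,  6.77842448e-04,
       -1.99154722e-03, -3.66093138e-05,  5.65837643e-04]), 'joint_torque': array([ 3.37366582e-04, -5.69513690e+01, -5.81595406e+00, -2.80937862e+01,
        1.06864158e-02,  1.21275985e-02, -8.84700739e-05]), 'tcp_pos': array([ 258.63413535, -595.56470167,  230.24817094]), 'tool_rot': array([-9.67262313e-04,  9.79076746e-01,  2.03488961e-01, -1.80424307e-04]), 'ft_force': array([0.00621221, 0.55638744, 0.35575432]), 'wrist_torque': array([-0.00210552, -0.02255265,  0.04296744]), 'gripper_force': 0.0, 'width': 85.7898119072179}
top 419.4444386381081 419.4444386381081 283.114039977953 211.05584518998643 [-0.10135547  0.          0.          0.          0.        ] [[0.027, -0.99, 0.14, 451.855], [-0.999, -0.03, -0.02, 77.528], [0.024, -0.139, -0.99, 1059.442], [0.0, 0.0, 0.0, 1.0]]
side 505.5875973168502 505.5875973168502 280.6296289531993 212.16962376268933 [-0.01944546  0.          0.          0.          0.        ] [[1.0, -0.027, 0.016, 567.87], [-0.029, -0.626, 0.779, -918.237], [-0.012, -0.779, -0.627, 929.731], [0.0, 0.0, 0.0, 1.0]]
```

View pics/top0.png

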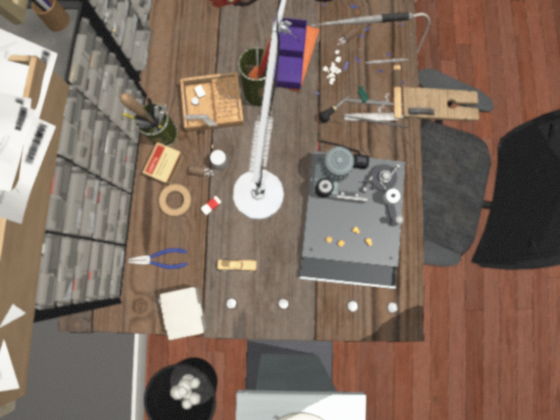

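View pics/side0.png

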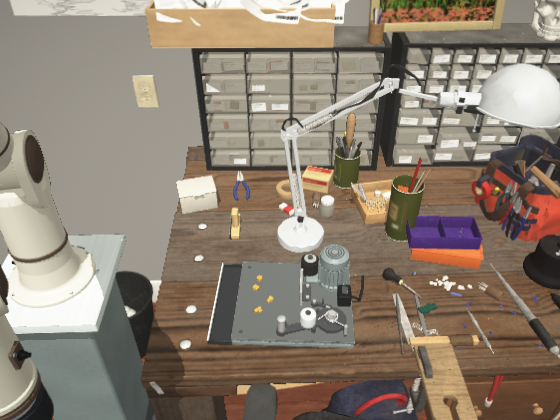

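The top view shows the grinder around (355,220) with its trough at the bottom (~y 272), chips at about (329,239), (341,243), (356,230) and (369,241), the scraper at (237,266), the lamp base at (258,194) and the post near (397,222). The side view agrees.

```bash
cat > h.py <<'E'
import numpy as np, cv2
from plant import bot, imaging
from scipy.spatial.transform import Rotation as R
def K(f): return np.array([[f["fx"],0,f["cx"]],[0,f["fy"],f["cy"]],[0,0,1]])
def rays(f,uv):
    p=cv2.undistortPoints(np.asarray(uv,float).reshape(-1,1,2),K(f),np.asarray(f["dist"],float)).reshape(-1,2)
    return np.c_[p,np.ones(len(p))]
def onplane(f,uv,z,E=None):
    E=f["extrinsics"] if E is None else E
    d=rays(f,uv)@E[:3,:3].T; o=E[:3,3]
    return o+d*((z-o[2])/d[:,2])[:,None]
def cloud(f,E=None):
    E=f["extrinsics"] if E is None else E
    h,w=f["range_z"].shape; u,v=np.meshgrid(np.arange(w),np.arange(h))
    r=rays(f,np.c_[u.ravel(),v.ravel()])*f["range_z"].reshape(-1,1)
    return (r@E[:3,:3].T+E[:3,3]).reshape(h,w,3)
def load(n): return np.load(f"pics/{n}.npy",allow_pickle=True).item()
def proj(f,P):
    Ei=np.linalg.inv(f["extrinsics"]); 
    return cv2.projectPoints(np.asarray(P,float).reshape(-1,1,3),cv2.Rodrigues(Ei[:3,:3])[0],Ei[:3,3],K(f),np.asarray(f["dist"],float))[0].reshape(-1,2)
E
python3 - <<'E'
from h import *
for n in("top","side"):
    f=load(n+"0"); P=cloud(f); hsv=cv2.cvtColor(f["color"],cv2.COLOR_RGB2HSV); Z=P[...,2]
    # table
    gx=(P[...,0]>250)&(P[...,0]<750)&(P[...,1]>-350)&(P[...,1]<150)
    m=(gx&(abs(Z-25)<7)&(hsv[...,1]<60)&(f["range_z"]>0)).astype(np.uint8)
    m=cv2.morphologyEx(m,cv2.MORPH_OPEN,np.ones((3,3)))
    k,l,s,c=cv2.connectedComponentsWithStats(m); i=1+s[1:,4].argmax()
    v,u=np.where(l==i); q=onplane(f,np.c_[u,v],25)
    print(n,"table rect",cv2.minAreaRect(q[:,:2].astype(np.float32)),s[i])
    # yellow
    y=((hsv[...,0]>12)&(hsv[...,0]<30)&(hsv[...,1]>110)&(hsv[...,2]>130)&gx.__or__(False)).astype(np.uint8)
    k,l,s,c=cv2.connectedComponentsWithStats(y)
    for i in range(1,k):
        if s[i,4]>6: print("  yel",c[i].round(1),s[i,4],onplane(f,[c[i]],29)[0].round(1),Z[l==i].mean().round(1))
    # scraper region
    g=(P[...,0]>250)&(P[...,0]<480)&(P[...,1]>60)&(P[...,1]<260)&(Z>8)
    k,l,s,c=cv2.connectedComponentsWithStats(g.astype(np.uint8))
    for i in range(1,k):
        if s[i,4]>30: print("  obj",c[i].round(1),s[i,4],np.median(P[l==i],0).round(1),Z[l==i].max().round(1),cv2.minAreaRect(P[l==i][:,:2].astype(np.float32)))
f=load("top0"); cv2.imwrite("pics/c1.png",cv2.resize(f["color"][140:300,200:420,::-1],(770,560),interpolation=cv2.INTER_CUBIC))
E
```

```text
top table rect ((611.8636474609375, -123.32254028320312), (239.90577697753906, 269.4510803222656), 85.34527587890625) [ 303  153  102  114 6963]
  yel [355.3 230.1] 18 [ 555.  -123.6   29. ] 30.5
  yel [328.4 239. ] 17 [530.9 -56.6  29. ] 32.2
  yel [367.9 241.3] 19 [ 528.  -155.5   29. ] 32.2
  yel [340.6 242.9] 21 [522.1 -87.1  29. ] 31.9
  obj [236.7 264.8] 439 [460.9 165.1  14.8] 1059.4 ((461.2374267578125, 146.39727783203125), (137.8072509765625, 27.9361572265625), 89.78530883789062)
  obj [198.1 317.2] 343 [332.5 250.7  62.6] 68.7 ((344.16461181640625, 252.22055053710938), (92.29317474365234, 23.713016510009766), 6.240631580352783)
side table rect ((611.0424194335938, -122.79228210449219), (244.66607666015625, 270.3592224121094), 85.44373321533203) [ 231  262  124   83 6033]
  yel [236.3 234.9] 19 [467.9 108.7  29. ] 11.9
  yel [259.  277.9] 28 [529.8 -53.1  29. ] 32.9
  yel [255.5 287.1] 33 [521.3 -83.1  29. ] 32.3
  yel [269.8 298.8] 35 [ 555.2 -121.5   29. ] 32.5
  yel [206.3 300.4] 21 [ 406.5 -120.8   29. ] 1.8
  yel [257.8 309.6] 40 [ 527.2 -152.9   29. ] 32.3
  yel [190.8
[... 537 characters left out ...]

  yel [248.8 361. ] 32 [ 509.4 -290.6   29. ] 1.9
  yel [198. 363.] 9 [ 403.6 -291.8   29. ] 1.7
  yel [225.2 362.1] 10 [ 460.2 -291.6   29. ] 0.7
  yel [342.8 371.5] 17 [ 701.8 -323.2   29. ] -1.6
  yel [266.5 373.6] 23 [ 545.9 -322.2   29. ] 0.7
  yel [204.2 375.9] 11 [ 419.2 -323.    29. ] 0.9
  yel [229.8 374.8] 12 [ 471.1 -322.1   29. ] -0.0
  yel [251.4 374.4] 8 [ 515.2 -322.8   29. ] 0.6
  obj [194.  200.6] 528 [340.1 249.8  42.7] 70.1 ((346.39178466796875, 253.63565063476562), (96.92100524902344, 24.268726348876953), 10.272687911987305)
  obj [234.4 223.7] 279 [462.  154.2  19.3] 68.2 ((459.1845397949219, 166.31973266601562), (28.493013381958008, 95.4990234375), 0.08352657407522202)
```

View pics/c1.png

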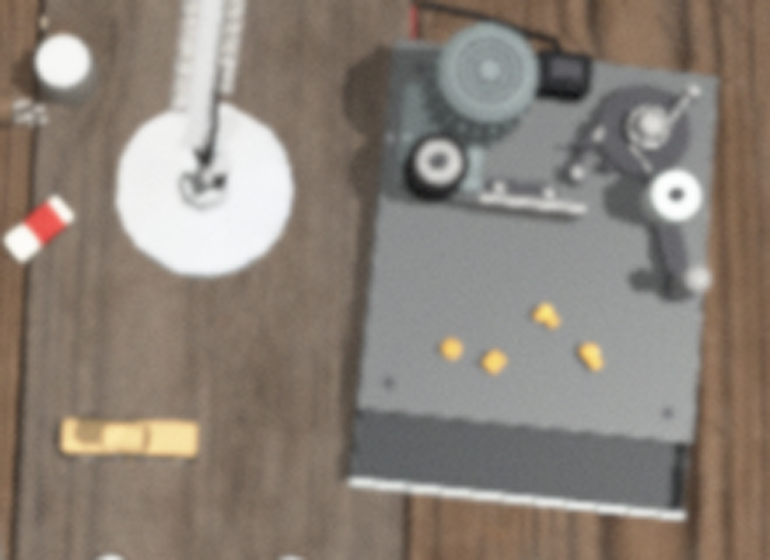

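```bash
cat > go.py <<'E'
# usage: go.py x y z yaw_of_tool_y_deg -> row (shift/turn in tool axes), from measured pose
import sys; from h import *
t=np.array(sys.argv[1:5],float); s=bot.sense(); q=s["tool_rot"]
M=R.from_quat([q[1],q[2],q[3],q[0]]).as_matrix()
d=M.T@(t[:3]-s["tcp_pos"]); yaw=np.degrees(np.arctan2(M[1,1],M[0,1]))
tw=-((t[3]-yaw+180)%360-180)
if abs(tw)>90 and len(sys.argv)<6: tw-=180*np.sign(tw)
print("row",(d/1000).round(4),round(tw/180,4),"| tcp",s["tcp_pos"].round(1),"yaw",yaw.round(1),"tilt",M[:,2].round(3),"J",s["joints"].round(2),"F",s["ft_force"].round(1),"t",s["clock"],"w",s["width"].round(1),s["gripper_force"])
E
python3 - <<'E'
from h import *
f=load("side0"); cv2.imwrite("pics/c2.png",cv2.resize(f["color"][170:330,180:360,::-1],(720,640))[:600])
f=load("top0"); P=cloud(f); hsv=cv2.cvtColor(f["color"],cv2.COLOR_RGB2HSV)
m=(hsv[...,1]<40)&(hsv[...,2]>180)&(abs(P[...,2]-40)<6)
print("lampbase",cv2.minEnclosingCircle(P[m][:,:2].astype(np.float32)),m.sum())
E
python3 go.py 461 165 231 -90
python3 -m inch '0.489 -0.618 0 0.13;0.489 -0.618 0 0.13;0.489 -0.618 0 0.13;0.489 -0.618 0 0.13;0.489 -0.618 0 0.13;0.489 -0.618 0 0.13;0.489 -0.618 0 0.13;0.489 -0.618 0 0.13;0.489 -0.618 0 0.13;0.489 -0.618 0 0.13' 0.3 60; python3 go.py 461 165 231 -90
```

```text
lampbase ((607.7866821289062, 95.85257720947266), 310.36077880859375) 86
clock: 1.1
tcp_pos: [387.2, -111.0, 231.3]
tool_rot: [0.0, 1.0, 0.001, 0.0]
ft_force: [1.1, -0.5, 0.5]
width: 59.5
gripper_force: 0.0Traceback (most recent call last):
  File "go.py", line 8, in <module>
    print("row",(d/1000).round(4),round(tw/180,4),"| tcp",s["tcp_pos"].round(1),"yaw",yaw.round(1),"tilt",M[:,2].round(3),"J",s["joints"].round(2),"F",s["ft_force"].round(1),"t",s["clock"],"w",s["width"].round(1),s["gripper_force"])
                                                                                                                                                                                                 ^^^^^^^^^^^^^^^^
AttributeError: 'float' object has no attribute 'round'
Traceback (most recent call last):
  File "go.py", line 8, in <module>
    print("row",(d/1000).round(4),round(tw/180,4),"| tcp",s["tcp_pos"].round(1),"yaw",yaw.round(1),"tilt",M[:,2].round(3),"J",s["joints"].round(2),"F",s["ft_force"].round(1),"t",s["clock"],"w",s["width"].round(1),s["gripper_force"])
                                                                                                                                                                                                 ^^^^^^^^^^^^^^^^
AttributeError: 'float' object has no attribute 'round'
```

View pics/c2.png

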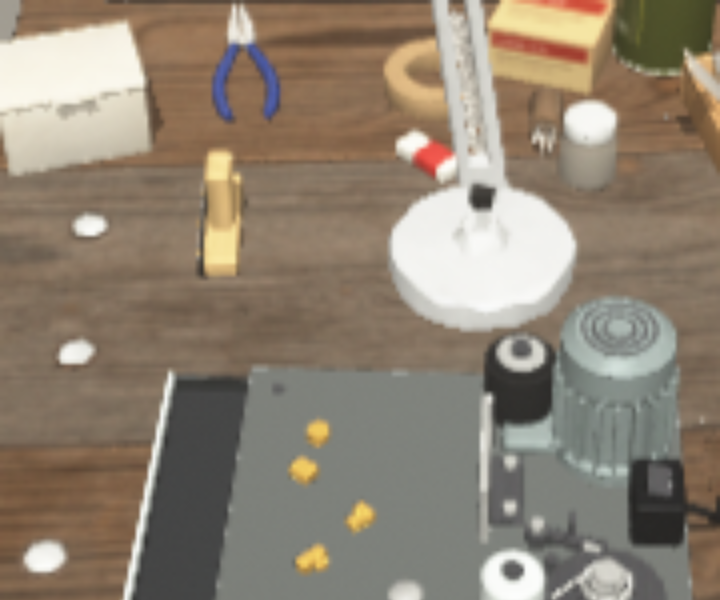

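The crop shows the scraper with its black blade on the left (~(203,240)), i.e. on the -x side, facing the trough side. The chips lie at (318,432), (303,470), (360,517), (312,558).

```bash
sed -i 's/s\["width"\].round(1)/s["width"]/' go.py
python3 -m inch '0.02 -0.276 0 0;0.02 -0.276 0 0;0.02 -0.276 0 0;0.02 -0.276 0 0;0.02 -0.276 0 0;0.02 -0.276 0 0;0.02 -0.276 0 0;0.02 -0.276 0 0;0.02 -0.276 0 0'; python3 go.py 462 165 100 -90
python3 - <<'E'
from h import *
s=bot.sense(); f=imaging.grab_frame("wrist"); q=s["tool_rot"]
T=np.eye(4);T[:3,:3]=R.from_quat([q[1],q[2],q[3],q[0]]).as_matrix();T[:3,3]=s["tcp_pos"]
E=T@f["T_tool_cam"]; f["extrinsics"]=E; np.save("pics/w1.npy",f,allow_pickle=True); cv2.imwrite("pics/w1.png",f["color"][...,::-1])
print(np.round(f["T_tool_cam"],2).tolist())
P=cloud(f);Z=P[...,2];g=(abs(P[...,0]-461)<60)&(abs(P[...,1]-165)<80)
for lo,hi in((11,25),(52,75)):
    m=g&(Z>lo)&(Z<hi); print(m.sum(),np.median(P[m],0) if m.any() else 0, cv2.minAreaRect(P[m][:,:2].astype(np.float32)) if m.any() else 0)
E
```

```text
clock: 2.0
tcp_pos: [406.7, 161.6, 230.9]
tool_rot: [0.001, 1.0, -0.0, -0.0]
ft_force: [0.7, 1.0, 0.0]
width: 59.8
gripper_force: 0.0
row [ 0.0554 -0.0036  0.1308] -0.0001 | tcp [406.7 161.6 230.9] yaw -90.0 tilt [-0.001 -0.001 -1.   ] J [ 0.46  0.18 -0.98  2.04  0.18  1.01 -2.18] F [0.7 1.  0. ] t 2.0 w 59.80267731539974 0.0
[[0.0, -0.95, -0.32, 83.95], [1.0, 0.0, -0.0, -0.37], [0.0, -0.32, 0.95, -143.45], [0.0, 0.0, 0.0, 1.0]]
1330 [461.82139797 163.66482985  15.47857351] ((460.7091979980469, 169.3012237548828), (95.09735870361328, 27.764179229736328), 89.95413208007812)
478 [463.33733472 169.29616407  63.36156175] ((462.6358337402344, 169.83921813964844), (28.719284057617188, 17.90427589416504), 89.66178131103516)
```

View pics/w1.png

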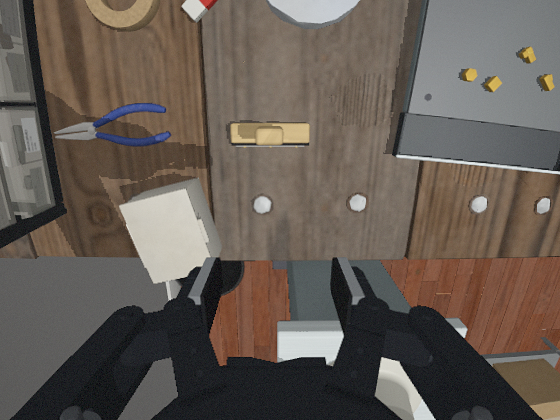

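The wrist view shows the scraper at (270,133) with its blade towards the robot, plus the chips at top right; the grip is clear.

```bash
python3 -m inch '0.056 -0.008 0 0;0.056 -0.008 0.03 0;0.056 -0.008 0.08 0;0.056 -0.008 0.13 0;0.056 -0.008 0.16 0;0.056 -0.008 0.185 0;0.056 -0.008 0.2 0;0.056 -0.008 0.207 0;0.056 -0.008 0.207 0'; python3 go.py 462.6 169.5 22 -90
python3 -m inch '0 0 0 0;0 0 0 0;0 0 0 0;0 0 0 0;0 0 0 0;0 0 0 0' 1 70; python3 go.py 462.6 169.5 22 -90
```

```text
clock: 2.95
tcp_pos: [462.7, 169.8, 23.7]
tool_rot: [0.001, 1.0, -0.0, -0.001]
ft_force: [-0.3, 0.4, 1.2]
width: 59.6
gripper_force: 0.0
row [-0.0001  0.0003  0.0017] -0.0001 | tcp [462.7 169.8  23.7] yaw -90.0 tilt [-0.001 -0.001 -1.   ] J [ 0.14  0.62 -0.67  2.06  0.62  0.67 -2.52] F [-0.3  0.4  1.2] t 2.95 w 59.63611368796372 0.0
clock: 3.55
tcp_pos: [464.1, 171.2, 25.5]
tool_rot: [0.0, 1.0, 0.001, 0.001]
ft_force: [-0.0, -1.3, 7.0]
width: 29.1
gripper_force: 69.7
row [-0.0015  0.0017  0.0035] 0.0003 | tcp [464.1 171.2  25.5] yaw -89.9 tilt [ 0.002 -0.    -1.   ] J [ 0.14  0.62 -0.67  2.06  0.62  0.67 -2.52] F [-0.  -1.3  7. ] t 3.55 w 29.11510769425867 69.66379523277283
```

```bash
python3 -m inch '0 0 -0.03 0;0 0 -0.07 0;0 0.02 -0.1 0;0.03 0.06 -0.1 0;0.06 0.1 -0.1 0;0.09 0.14 -0.1 0.01;0.11 0.18 -0.1 0.02;0.126 0.22 -0.1 0.0257;0.126 0.25 -0.1 0.0257;0.126 0.264 -0.1 0.0257;0.126 0.264 -0.1 0.0257;0.126 0.264 -0.1 0.0257'; python3 go.py 590 -93 60 -94.64
python3 - <<'E'
from h import *
for n in("top","side"):
    f=imaging.grab_frame(n); np.save(f"pics/{n}1.npy",f,allow_pickle=True)
    a=proj(f,[581.6,-120.6,60])[0].astype(int); x0,y0=max(a[0]-110,0),max(a[1]-110,0)
    cv2.imwrite(f"pics/{n}1.png",f["color"][y0:y0+220,x0:x0+220,::-1])
a,b=cv2.imread("pics/top1.png"),cv2.imread("pics/side1.png")
cv2.imwrite("pics/p1.png",np.hstack([cv2.resize(a,(400,400)),cv2.resize(b,(400,400))]))
f=load("top0"); print("lamp",onplane(f,[[258,194]],40))
E
```

```text
clock: 4.75
tcp_pos: [588.9, -90.5, 124.5]
tool_rot: [-0.001, 0.999, -0.039, -0.0]
ft_force: [-0.6, 0.7, -1.7]
width: 29.1
gripper_force: 69.3
row [0.0013 0.0025 0.0645] 0.001 | tcp [588.9 -90.5 124.5] yaw -94.5 tilt [-0.     0.001 -1.   ] J [ 0.64  0.6  -0.71  1.77  0.47  0.95 -1.92] F [-0.6  0.7 -1.7] t 4.75 w 29.113911100835114 69.29307818412781
lamp [[636.18483307 120.24346351  40.        ]]
```

View pics/p1.png

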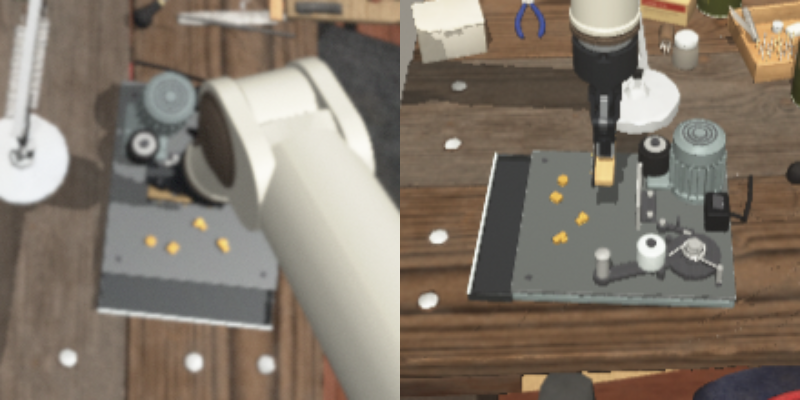

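The composite shows the scraper held level behind the chips, which are all still in front of it on the table (side panel (555–585,180–240)); the post is at (602,262).

```bash
python3 -m inch '0.001 0.0025 0.03 0.001;0.001 0.0025 0.055 0.001;0.001 0.0025 0.066 0.001;0.001 0.0025 0.07 0.001;0.001 0.0025 0.07 0.001;0.001 0.0025 0.07 0.001'; python3 go.py 590 -93 51.5 -94.64
python3 - <<'E'
from h import *
f=imaging.grab_frame("side"); P=cloud(f); hsv=cv2.cvtColor(f["color"],cv2.COLOR_RGB2HSV)
# foot end (right end of scraper) wood pixels
m=(hsv[...,0]>10)&(hsv[...,0]<30)&(hsv[...,1]>60)&(hsv[...,1]<200)&(abs(P[...,0]-590)<40)&(P[...,1]<-100)&(P[...,1]>-170)&(P[...,2]>26)&(P[...,2]<60)&(P[...,0]>570)
print(m.sum(),P[m].min(0),P[m].max(0))
E
```

```text
clock: 5.45
tcp_pos: [591.1, -94.6, 55.5]
tool_rot: [-0.0, 0.999, -0.041, 0.001]
ft_force: [0.1, 0.4, -0.6]
width: 29.4
gripper_force: 69.3
row [-0.0013 -0.0015  0.004 ] -0.0002 | tcp [591.1 -94.6  55.5] yaw -94.7 tilt [ 0.002 -0.    -1.   ] J [ 0.6   0.7  -0.65  1.8   0.55  0.83 -1.98] F [ 0.1  0.4 -0.6] t 5.45 w 29.37937937520846 69.26598072052002
169 [ 570.06482967 -144.55631347   28.93584534] [ 598.68754623 -102.24227613   58.21699063]
```

```bash
python3 -m inch '0 -0.001 0.002 0;0 -0.001 0.003 0;0 -0.001 0.004 0;0 -0.001 0.004 0'; python3 go.py 591 -93 51 -94.64
```

```text
clock: 5.9
tcp_pos: [590.4, -94.3, 50.6]
tool_rot: [0.0, 0.999, -0.041, 0.0]
ft_force: [0.6, 0.3, 0.6]
width: 29.1
gripper_force: 69.5
row [ 0.0005 -0.0014 -0.0004] -0.0005 | tcp [590.4 -94.3  50.6] yaw -94.7 tilt [ 0. -0. -1.] J [ 0.59  0.7  -0.65  1.8   0.56  0.83 -1.98] F [0.6 0.3 0.6] t 5.9 w 29.127387941190786 69.52128767967224
```

```bash
python3 -m inch '-0.008 0 0 0;-0.018 0 0 0;-0.028 0 0 0;-0.038 0 0 0;-0.048 0 0 0;-0.058 0 0 0;-0.066 0 0 0;-0.074 0 0 0;-0.082 0 0 0;-0.09 0 0 0;-0.097 0 0 0;-0.104 0 0 0'; python3 -m inch '-0.002 0 0 0;-0.002 0 0 0;-0.002 0 0 0'; python3 go.py 590 -93 51 -94.64
python3 - <<'E'
from h import *
for n in("top","side"):
    f=imaging.grab_frame(n); P=cloud(f); hsv=cv2.cvtColor(f["color"],cv2.COLOR_RGB2HSV)
    m=((hsv[...,0]>12)&(hsv[...,0]<30)&(hsv[...,1]>110)&(hsv[...,2]>110)&(P[...,0]>410)&(P[...,0]<620)&(P[...,1]>-240)&(P[...,1]<10)&(P[...,2]<60)&(P[...,2]>0)).astype(np.uint8)
    k,l,s,c=cv2.connectedComponentsWithStats(m)
    for i in range(1,k):
        if s[i,4]>4:
            p=np.median(P[l==i],0); d=p[:2]-[581.6,-120.6]; print(n,c[i].round(),s[i,4],p.round(1),"g",round(.9967*d[0]-.081*d[1],1),round(.081*d[0]+.9967*d[1],1))
    if n=="side": cv2.imwrite("pics/s2.png",cv2.resize(f["color"][240:360,190:370,::-1],(720,480)))
E
```

```text
clock: 7.1
tcp_pos: [486.4, -85.6, 50.5]
tool_rot: [0.0, 0.999, -0.041, 0.0]
ft_force: [2.0, -0.3, 2.9]
width: 29.5
gripper_force: 69.7
clock: 7.4
tcp_pos: [484.1, -85.5, 50.5]
tool_rot: [0.0, 0.999, -0.041, -0.0]
ft_force: [-1.5, -0.9, 8.6]
width: 28.9
gripper_force: 70.3
row [ 0.1062 -0.0012 -0.0006] -0.0005 | tcp [484.1 -85.5  50.5] yaw -94.7 tilt [-0.001 -0.    -1.   ] J [ 0.67  0.56 -0.67  2.06  0.54  0.7  -2.01] F [-1.5 -0.9  8.6] t 7.4 w 28.913229495336328 70.31069040298462
top [324. 268.] 26 [459.7 -50.2  11.6] g -127.2 60.3
top [338. 271.] 17 [453.2 -83.7  13. ] g -131.0 26.4
side [244. 278.] 12 [494.1 -62.5  40.7] g -91.9 50.8
side [230. 283.] 22 [457.2 -52.3  12.8] g -129.5 58.0
side [240. 289.] 13 [487.7 -99.2  41.6] g -95.3 13.7
side [228. 294.] 30 [454.4 -87.9  12.7] g -129.4 22.3
side [236. 301.] 20 [ 478.3 -132.4   35.4] g -102.0 -20.2
side [211. 303.] 7 [ 416.1 -103.8    2.1] g -166.3 3.3
side [227. 308.] 36 [ 455.2 -129.9   11.6] g -125.3 -19.5
side [258. 310.] 40 [ 528.  -156.5   32.6] g -50.6 -40.1
side [206. 343.] 5 [ 411.2 -220.4    1.9] g -161.7 -113.3
```

View pics/s2.png

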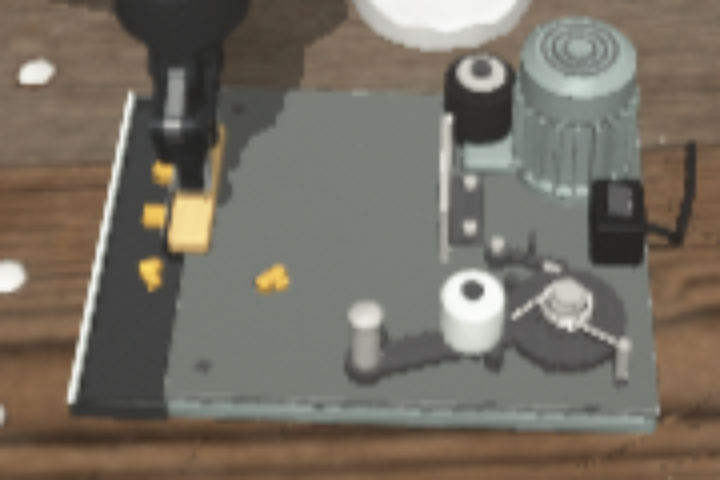

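Three chips lie in the trough ((162,172), (155,215), (150,272)) and one remains on the table at (272,278); the arm post (365,330) is untouched.

```bash
python3 -m inch '0.004 0 -0.02 0;0.01 0 -0.045 0;0.04 0.03 -0.045 0;0.07 0.05 -0.045 0;0.082 0.061 -0.045 0;0.082 0.061 -0.045 0;0.082 0.061 -0.025 0;0.082 0.061 -0.01 0;0.082 0.061 -0.003 0;0.082 0.061 -0.001 0;0.082 0.061 -0.001 0'; python3 go.py 560.9 -153 50.5 -94.64
```

```text
clock: 8.6
tcp_pos: [560.4, -152.1, 51.0]
tool_rot: [-0.0, 0.999, -0.041, -0.001]
ft_force: [0.0, 1.0, -0.6]
width: 29.0
gripper_force: 69.5
row [0.0006 0.0008 0.0005] -0.0001 | tcp [ 560.4 -152.1   51. ] yaw -94.7 tilt [-0.002  0.    -1.   ] J [ 0.71  0.68 -0.65  1.84  0.55  0.81 -1.88] F [ 0.   1.  -0.6] t 8.6 w 28.958774965880586 69.48879718780518
```

```bash
python3 -m inch '-0.008 0 0.0005 0;-0.016 0 0.0005 0;-0.025 0 0.0005 0;-0.034 0 0.0005 0;-0.043 0 0.0005 0;-0.052 0 0.0005 0;-0.06 0 0.0005 0;-0.068 0 0.0005 0;-0.075 0 0.0005 0;-0.082 0 0.0005 0;-0.084 0 0.0005 0;-0.084 0 0.0005 0'; python3 -m inch '0.003 0 -0.02 0;0.006 0 -0.05 0;0.006 -0.02 -0.08 0;0.006 -0.06 -0.08 0;0.006 -0.1 -0.08 0;0.006 -0.15 -0.08 0;0 -0.2 -0.08 0;0 -0.25 -0.08 0'; python3 go.py 464 171 26 -90
python3 - <<'E'
from h import *
for n in("top","side"):
    f=imaging.grab_frame(n); P=cloud(f); hsv=cv2.cvtColor(f["color"],cv2.COLOR_RGB2HSV)
    m=((hsv[...,0]>12)&(hsv[...,0]<30)&(hsv[...,1]>110)&(hsv[...,2]>110)&(P[...,0]>410)&(P[...,0]<620)&(P[...,1]>-240)&(P[...,1]<10)&(P[...,2]<60)&(P[...,2]>4)).astype(np.uint8)
    k,l,s,c=cv2.connectedComponentsWithStats(m)
    for i in range(1,k):
        if s[i,4]>4:
            p=np.median(P[l==i],0); d=p[:2]-[581.6,-120.6]; print(n,c[i].round(),s[i,4],p.round(1),"g",round(.9967*d[0]-.081*d[1],1),round(.081*d[0]+.9967*d[1],1))
E
```

```text
clock: 9.8
tcp_pos: [477.3, -146.1, 50.9]
tool_rot: [0.0, 0.999, -0.041, 0.0]
ft_force: [1.2, -0.1, -1.5]
width: 29.4
gripper_force: 69.4
clock: 10.6
tcp_pos: [497.9, 104.6, 131.0]
tool_rot: [0.0, 0.999, -0.041, 0.0]
ft_force: [0.9, -0.0, -1.1]
width: 29.3
gripper_force: 69.3
row [-0.0393 -0.0634  0.105 ] -0.0264 | tcp [497.9 104.6 131. ] yaw -94.7 tilt [ 0. -0. -1.] J [ 0.39  0.47 -0.8   1.98  0.44  0.87 -2.3 ] F [ 0.9 -0.  -1.1] t 10.6 w 29.310660386215513 69.3418836593628
top [358. 268.] 58 [ 461.7 -134.5   11. ] g -118.4 -23.6
top [339. 270.] 28 [455.6 -86.3  12.4] g -128.3 24.0
side [230. 282.] 32 [458.3 -51.4  12.7] g -128.5 59.0
side [228. 294.] 34 [454.6 -87.9  13.3] g -129.3 22.3
side [230. 309.] 69 [ 459.  -134.5   12.2] g -121.1 -23.8
```

```bash
python3 -m inch '-0.02 -0.025 0 0;-0.037 -0.042 0 0;-0.037 -0.042 0.03 0;-0.037 -0.042 0.06 0;-0.037 -0.042 0.085 0;-0.037 -0.042 0.097 0;-0.037 -0.042 0.103 0;-0.037 -0.042 0.104 0;-0.037 -0.042 0.104 0'; python3 go.py 464 150 26 -94.64
```

```text
clock: 11.6
tcp_pos: [465.3, 147.9, 27.3]
tool_rot: [-0.0, 0.999, -0.041, 0.0]
ft_force: [0.7, -0.3, -0.7]
width: 29.3
gripper_force: 69.6
row [-0.0014 -0.0019  0.0013] -0.0004 | tcp [465.3 147.9  27.3] yaw -94.7 tilt [ 0.001  0.    -1.   ] J [ 0.16  0.6  -0.64  2.08  0.59  0.65 -2.53] F [ 0.7 -0.3 -0.7] t 11.6 w 29.324108330882357 69.58686590194702
```

```bash
python3 -m inch '0 0 0.001 0;0 0 0.0015 0;0 0 0.0015 0'; python3 -m inch '0 0 0 0;0 0 0 0;0 0 0 0;0 0 0 0;0 0 0 0;0 0 -0.02 0;0 0 -0.06 0;0 0 -0.11 0;0 0 -0.15 0;0 0 -0.17 0;0 0 -0.17 0' 0.35 60
python3 - <<'E'
from h import *
f=imaging.grab_frame("side"); np.save("pics/side3.npy",f,allow_pickle=True)
cv2.imwrite("pics/s3.png",cv2.resize(f["color"][180:360,180:370,::-1],(633,600)))
E
python3 go.py 577 -219 150 -94.64
```

```text
clock: 11.9
tcp_pos: [465.0, 147.6, 25.7]
tool_rot: [-0.0, 0.999, -0.041, 0.0]
ft_force: [0.4, 0.5, -2.2]
width: 29.3
gripper_force: 69.6
clock: 13.0
tcp_pos: [466.8, 148.4, 198.5]
tool_rot: [-0.0, 0.999, -0.041, 0.003]
ft_force: [-0.1, 0.4, -0.4]
width: 55.3
gripper_force: 0.0
row [0.1412 0.3561 0.047 ] -0.0006 | tcp [465.7 147.6 196.5] yaw -94.8 tilt [ 0.003 -0.    -1.   ] J [ 0.36  0.33 -0.85  1.97  0.3   0.97 -2.29] F [-0.6 -0.2 -0.3] t 13.05 w 55.59285378425705 0.0
```

View pics/s3.png

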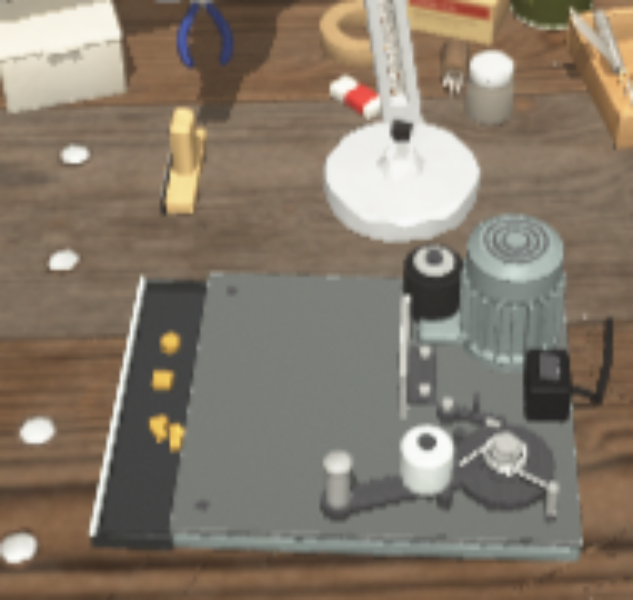

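All four chips lie in the trough ((170,342), (163,380), (160,428), (177,437)), the scraper stands on the bench at (183,160), and the post head is at (338,463).

```bash
python3 - <<'E'
from h import *
f=load("side3"); P=cloud(f); hsv=cv2.cvtColor(f["color"],cv2.COLOR_RGB2HSV)
d=P[...,:2]-[581.6,-120.6]; gx=.9967*d[...,0]-.081*d[...,1]; gy=.081*d[...,0]+.9967*d[...,1]
y=(hsv[...,0]>12)&(hsv[...,0]<30)&(hsv[...,1]>110)&(abs(gy+24)<20)&(gx<-90)&(gx>-150)
print("chips x",gx[y].min(),gx[y].max(),"z",P[y][:,2].min(),P[y][:,2].max())
m=(abs(gx-5)<25)&(abs(gy+100)<25)&(P[...,2]>74)&(P[...,2]<90)
print("post head",m.sum(),P[m].mean(0),np.median(P[m],0),gx[m].mean(),gy[m].mean())
E
python3 -m inch '0.03 0.04 0 0;0.05 0.08 0 0;0.07 0.12 0 0;0.09 0.16 0 0;0.11 0.2 0 0;0.13 0.24 0 0;0.141 0.29 0 0;0.141 0.33 0 0;0.141 0.356 0.02 0;0.141 0.356 0.047 0;0.141 0.356 0.047 0;0.141 0.356 0.047 0';python3 go.py 578.5 -220.7 43 -94.64
```

```text
chips x -133.81450382857966 -108.33610010418457 z 3.669705220211881 17.501552346669087
post head 48 [ 578.52713299 -221.53234882   77.77153314] [ 578.90856603 -221.46900011   77.97934715] 5.11279370861637 -100.84817429212019
clock: 14.25
tcp_pos: [574.9, -217.3, 146.8]
tool_rot: [-0.001, 0.999, -0.04, -0.002]
ft_force: [0.9, 0.2, -0.1]
width: 55.7
gripper_force: 0.0
row [0.0042 0.0033 0.1038] -0.0 | tcp [ 574.9 -217.3  146.8] yaw -94.6 tilt [-0.003  0.002 -1.   ] J [ 0.8   0.59 -0.66  1.71  0.42  1.   -1.66] F [ 0.9  0.2 -0.1] t 14.25 w 55.700592996198836 0.0
```

```bash
python3 -m inch '0.003 0.0035 0 0;0.003 0.0035 0.03 0;0.003 0.0035 0.06 0;0.003 0.0035 0.085 0;0.003 0.0035 0.097 0;0.003 0.0035 0.103 0;0.003 0.0035 0.103 0;0.003 0.0035 0.103 0';python3 go.py 578.5 -221 43 -94.64; python3 -m inch '0 0 0 0;0 0 0 0;0 0 0 0;0 0 0 0;0 0 0 0;0 0 0 0;0 0 0 0' 1 50;python3 go.py 578.5 -221 43 -94.64
```

```text
clock: 15.05
tcp_pos: [579.8, -222.6, 46.8]
tool_rot: [0.0, 0.999, -0.041, 0.001]
ft_force: [0.8, -0.2, 0.7]
width: 55.3
gripper_force: 0.0
row [-0.0015 -0.0015  0.0037] -0.0004 | tcp [ 579.8 -222.6   46.8] yaw -94.7 tilt [ 0.002 -0.001 -1.   ] J [ 0.75  0.72 -0.59  1.74  0.52  0.83 -1.73] F [ 0.8 -0.2  0.7] t 15.05 w 55.330088293266996 0.0
clock: 15.75
tcp_pos: [579.4, -220.2, 46.5]
tool_rot: [-0.001, 0.999, -0.04, 0.001]
ft_force: [-1.1, 4.6, 5.3]
width: 16.0
gripper_force: 48.5
row [-0.0009  0.0009  0.0035] 0.0 | tcp [ 579.4 -220.2   46.5] yaw -94.6 tilt [ 0.001  0.002 -1.   ] J [ 0.75  0.72 -0.59  1.75  0.52  0.83 -1.73] F [-1.1  4.6  5.3] t 15.75 w 15.998017439471827 48.528331455036096
```

```bash
python3 -m inch '-0.001 -0.005 0 0;-0.0025 -0.011 0 0;-0.004 -0.017 0 0;-0.0048 -0.023 0 0;-0.005 -0.029 0 0;-0.0053 -0.035 0 0;-0.005 -0.041 0 0;-0.0048 -0.046 0 0;-0.0045 -0.05 0 0;-0.004 -0.054 0 0;-0.0037 -0.056 0 0;-0.0037 -0.056 0 0'; python3 - <<'E'
from h import *
s=bot.sense(); print(s)
d=s["tcp_pos"][:2]-[581.6,-120.6]; g=np.array([.9967*d[0]-.081*d[1],.081*d[0]+.9967*d[1]])
r=g-[115,-65]; print(g,"angle",np.arctan2(-35,-110)-np.arctan2(r[1],r[0]),np.hypot(*r))
f=imaging.grab_frame("side"); cv2.imwrite("pics/s4.png",cv2.resize(f["color"][240:360,190:370,::-1],(720,480)))
E
```

```text
clock: 16.95
tcp_pos: [576.9, -172.2, 46.0]
tool_rot: [0.004, 0.999, -0.044, -0.002]
ft_force: [-7.0, -9.8, 10.1]
width: 16.0
gripper_force: 49.6
{'clock': 16.95, 'joints': array([ 0.67482371,  0.69791598, -0.58501877,  1.79038016,  0.5205819 ,
        0.81506799, -1.82861608]), 'joint_vel': array([ 4.09581844e-03,  5.18327992e-05,  3.51450721e-03, -9.30475579e-04,
        1.85367040e-03,  3.19064825e-04,  3.30772805e-03]), 'joint_torque': array([ -7.21596971, -51.72291398, -16.51534975, -19.30388689,
        -1.83961965,  -2.9520227 ,   0.20561015]), 'tcp_pos': array([ 576.94889375, -172.21266658,   45.97702682]), 'tool_rot': array([ 0.00353129,  0.99903968, -0.04362451, -0.00203544]), 'ft_force': array([-6.95691668, -9.84689046, 10.09149097]), 'wrist_torque': array([-1.97922813,  1.4649828 , -0.25645136]), 'gripper_force': 49.56159639987163, 'width': 16.02466531840784}
[ -0.4551316  -51.81908439] angle -5.861459845197699 116.20509433640169
```

View pics/s4.png

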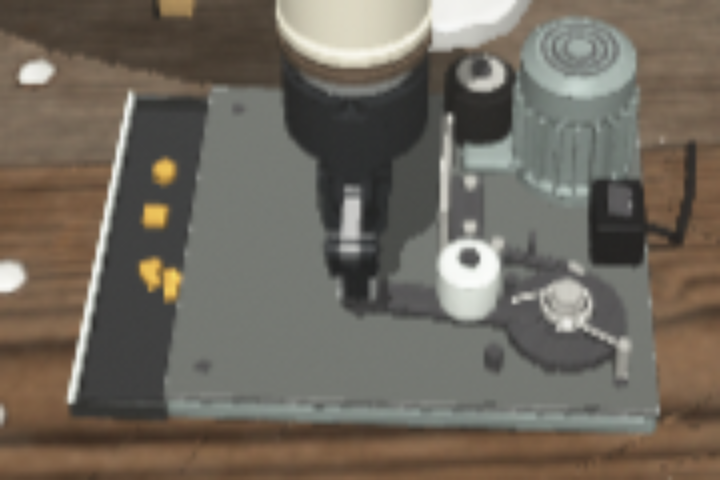

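The fingers hold the post at (352,280), arm swung inward to about 0.42; chips unchanged in the trough. It needs a few millimetres more.

```bash
python3 -m inch '0 -0.003 0 0;0.0005 -0.006 0 0;0.001 -0.009 0 0;0.001 -0.009 0 0;0.001 -0.009 0 0;0.001 -0.009 0 0;0.001 -0.009 0 0'; cat > ang.py <<'E'
from h import *
s=bot.sense()
d=s["tcp_pos"][:2]-[581.6,-120.6]; g=np.array([.9967*d[0]-.081*d[1],.081*d[0]+.9967*d[1]])
r=g-[115,-65]; print(g,"angle",np.arctan2(-35,-110)-np.arctan2(r[1],r[0])+2*np.pi*(r[1]>0),np.hypot(*r),s["ft_force"],s["clock"],s["width"])
f=imaging.grab_frame("side");P=cloud(f); np.save("pics/side5.npy",f,allow_pickle=True)
# white idler roller top, 55 mm from the hinge
d=P[...,:2]-[581.6,-120.6]; gx=.9967*d[...,0]-.081*d[...,1]; gy=.081*d[...,0]+.9967*d[...,1]
for ff in(load("side3"),f):
    P=cloud(ff);d=P[...,:2]-[581.6,-120.6]; gx=.9967*d[...,0]-.081*d[...,1]; gy=.081*d[...,0]+.9967*d[...,1]
    m=(abs(gx-60)<30)&(abs(gy+65)<40)&(abs(P[...,2]-78)<4)
    c=cv2.minEnclosingCircle(np.c_[gx[m],gy[m]].astype(np.float32)); r=np.array(c[0])-[115,-65]
    a=np.arctan2(r[1],r[0]); a=a+2*np.pi if a<0 else a
    print("roller",m.sum(),c,np.hypot(*r),"angle",np.arctan2(-35,-110)+2*np.pi-a)
E
python3 ang.py
```

```text
clock: 17.7
tcp_pos: [578.4, -165.6, 46.0]
tool_rot: [0.004, 0.999, -0.045, -0.002]
ft_force: [-7.5, -12.0, 9.7]
width: 16.0
gripper_force: 49.3
[  0.49002675 -45.07864392] angle 0.48029935433838666 116.22992042262115 [ -7.51158537 -12.02364779   9.67100913] 17.7 15.980621890459828
roller 73 ((62.67926788330078, -81.735595703125), 16.100360870361328) 54.93213242507392 angle -0.0015281273302325538
roller 75 ((60.624515533447266, -56.946205139160156), 16.968650817871094) 54.968690384916464 angle 0.45509815976272217
```

```bash
python3 -m inch '0 -0.002 0 0;0 -0.002 0 0;0 -0.002 0 0;0 -0.002 0 0;0 -0.002 0 0;0 -0.002 0 0'; python3 ang.py; python3 -c "
from plant import bot
print(bot.job_done())"
```

```text
clock: 18.35
tcp_pos: [578.8, -163.0, 45.9]
tool_rot: [0.004, 0.999, -0.044, -0.002]
ft_force: [-8.5, -11.4, 8.8]
width: 15.8
gripper_force: 49.2
[  0.62244902 -42.46115764] angle 0.5026164778455788 116.57711432175537 [ -8.54293304 -11.38300845   8.80472717] 18.35 15.819107418336122
roller 73 ((62.67926788330078, -81.735595703125), 16.100360870361328) 54.93213242507392 angle -0.0015281273302325538
roller 77 ((60.06589126586914, -56.2447509765625), 16.73151397705078) 55.62742747849945 angle 0.466100811452939
the job is handed in; nothing more can be done
None
```

I've handed the job in at 18.4 s: all four chips are in the trough, the scraper is standing on the bench clear of the machine, and the fingers are still holding the tensioner post at about 0.47–0.50 rad, past the click at 0.40.

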